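Release the stopper drawer through the hole in its back

TASK

The little stopper drawer on the worktop is held shut by a spring catch that can only be reached from behind: take the wooden dowel, push its tip through the small hole in the back of the case and press the catch in, gently and no harder than it needs, until the drawer springs out. Then lay the dowel back in its rest and pull the drawer all the way out to its stop, leaving the other things on the worktop where they stand.

Things in the scene. Friction and masses are not known exactly. Their poses are not given: they have to be found in the camera images.
- case: dark wooden case of the stopper drawer, fixed to the worktop, 206 mm deep (x) x 150 wide (y) x 110 tall. Origin under its centre on the worktop, z up; its -x side is the drawer front with the brass bar handle, its +x side the plain back with the release hole. It and the catch are scarred or bent if the dowel bears on them with over 18 N.
- release_hole (a point): centre of the mouth of the brass-ringed round hole in the case's back, 66 mm above the worktop; its x axis points straight out of the back. 12.5 mm across, 2.5 mm bevel, level, through the 12 mm back panel. Behind it the catch's 22 mm round pad waits 20 to 44 mm in from the mouth, differently each time (an adjusting screw; not measured).
- catch: pusher of the spring catch inside the case; slides along the case's -x when its pad is pressed. It resists with 4 N at first, rising 0.4 N per mm; the drawer is let go after about 9.5 mm (8 to 10 N), dead stop at 12 mm. Untouched, its origin is the case's origin, wherever the pad is set.
- drawer (a joint): how far the drawer is out, m: 0 closed, 0.095 at its end stop. Until the catch is pressed it is held shut. Once let go, a spring pushes it out by 20 to 35 mm; from there it slides with a drag of 1.5 N and stays where it is left. Wine stoppers are inside.
- drawer_handle (a point): middle of the drawer's brass bar handle, 70 mm above the worktop. The bar is level, 83 mm long along this frame's y, 9 mm thick, its middle 42 mm off the drawer front; -x is the way the drawer opens.
- dowel: the wooden release dowel: square handle 90 mm long, 18 x 18 mm, then a round shank 8 mm thick, 86 mm long, rounded tip. Origin at the middle of the handle, x along the dowel to the tip. At the start it lies level in its rest, axis 30 mm above the worktop. About 45 g.
- dowel_tip (a point): the end of the dowel's shank, 131 mm along x from the dowel's origin.
- rest: the dowel's wooden rest, fixed: base 160 x 36 x 6 mm, two saddles. x is the way the lying dowel's tip points; origin on the worktop below the middle of the lying handle. Rear saddle (33 mm behind) carries the handle at 21 mm height, front one (92 mm ahead) the shank at 26 mm; each 12 mm thick, 26 mm between ears 6 mm high. Between them the handle is free to grip.
- salt_shaker: glass salt shaker with metal cap, 44 mm across, 90 tall; a bystander, origin under its middle.
- olive_jar: olive jar with metal lid, 63 mm across, 110 tall; a bystander, origin under its middle.
- shaker: steel cocktail shaker, 70 mm across, 203 tall; a bystander, origin under its middle.
- jigger: two-ended steel bar measure, 43 mm across, 78 tall; a bystander, origin under its middle.
- cut_glass_3: cut-glass tumbler, 65 mm across, 80 tall; a bystander, origin under its middle.
- bar_spoon: small metal spoon lying flat, 134 x 29 x 12 mm; a bystander, origin under its middle.
- nutmeg_jar: spice jar with dark lid, 44 mm across, 105 tall; a bystander, origin under its middle.
- bitters_1: amber dropper bottle, 33 mm across, 102 tall; a bystander, origin under its middle.

How it is judged:
By the outcome, as a careful person would: the job done as asked, in the order asked, and still so for the second after the job is handed in, with the robot touching nothing.
It also fails if it takes over 67 s, if anything falls off the work surface, if the arm or the gripper's body presses on something with over 40 N, if the wrist force passes 120 N, or if a joint passes its speed limit or range.

ROBOT

A 7-joint arm with a two-finger parallel gripper is mounted at the origin on a cart in front of the work surface, level with it; the furniture and walls round the work are solid. World frame = base frame: x ahead of the robot, y to its left, z up, the work surface at z = 0. Lengths are in m, angles in rad, forces in N, time in s.
With the tool pointing down it reaches from about 0.35 to 0.9 m from the base axis. Payload 8.1 kg.
Tool frame: the origin (TCP) lies midway between the tips of the shut fingers; the grasp point (between the pads) lies 19 mm behind it; z points along the fingers, y is the direction in which the jaws open and shut (so a half turn about z gives the same grasp; the last joint's range is limited). The gripper opens to 85 mm and grips with 20 to 120 N. Pads are 22 mm wide; open, the fingers measure 114 mm over their backs; the gripper's body (76 mm by 85 mm) begins 54 mm behind the grasp point. The pads swing forward as they close: fully open they stand 13 mm farther back than shut.
Start: joints at [1.089, 0.434, 0.025, 1.573, -0.012, 1.134, -0.075], TCP at [0.231, -0.581, 0.231] pointing down, gripper open.
Joint ranges: [-2.62, 2.62], [-0.44, 2.09], [-1.27, 1.32], [0.08, 2.57], [-1.32, 4.46], [0.12, 2], [-2.74, 2.74]. Speed limits (rad/s): [2.22, 2.22, 3.01, 3.01, 3.14, 3.14, 3.14].

INTERFACE

Orientations are given as a rotation vector (axis times angle).
In Python, from cell import * gives the robot as it stands. The module is installed in compiled form; this text tells all that it offers.
- The arm moves only by the shell command python3 -m inch 'ROWS' [OPENING] [FORCE]. ROWS is JSON, a list that holds one entry, the list of rows, each a list of 6 numbers: the shift along the world's x, y, z each as a share of 150 mm, from -1 to 1, then the turn, a rotation vector about the world's x, y, z each as a share of 60 degrees, from -1 to 1. A call has 1 to 10 rows; each row is the pose to reach, as a shift and turn from the pose commanded when the call began; what a row does not reach only later rows make up. A row lasts 1/8 s, in which the tool goes at most 62.5 mm and 10.7 degrees, less where a joint would pass 70% of its speed; a pose out of reach is approached as far as the arm can. A call with a number of a shift or a turn outside -1 to 1 is refused whole. A call with a gripper value outside its range is refused whole. OPENING is the finger opening in mm, from 0 to 85.4, set as the call begins (- or left out, the last holds). The fingers move at their own pace and stop on an object; FORCE is the grip in N (left out, the last holds). Time passes only in rows, so rows that repeat a pose let the fingers close. It gives the time, the measured TCP pose, the force and the opening at its end, in the units of the state.
- observe(): the state, without advancing time (a new reading comes with each control period).
- snapshot(name): name is "scene" or "top" or "wrist"; returns a dict with "pixels" (400x640x3 uint8, blue, green, red), "fx", "fy", "cx", "cy" (pixels), "rvec" (rotation vector, rad) and "tvec" (3), from world to camera coordinates, as OpenCV has them. Camera axes: x right, y down, z forward; pixel columns grow to the right and rows downward; lengths in m; the calibration is good to about 2 mm. A picture is of the moment at which its call begins. There is no depth.
- finish_job(): hands the job in, once; it reports no verdict.
The state is a dict: "time": time; "joint_pos": joint angles; "dq": joint speeds; "effort": joint torques, N m; "position": TCP position; "orientation": TCP orientation; "wrist_force": force on the tool from outside, world axes, zero at the start; "wrist_torque": the same for the moment, N m; "width": opening from 0.0 (shut) to 1.0 (fully open).
Only numpy, scipy, OpenCV 4.12 (cv2) and the standard library are available. Lean on these libraries where they do the work, as an engineer would, in place of code of your own. Each camera call takes 0.05 s, during which the arm holds its last target.

## Working session

There is one attempt and no reset: what is moved stays moved. The work goes in short steps, Python scripts to look and compute and a shell command to move; the robot and the scene stay as the last step left them, time stands still between calls to the robot, and variables do not carry over. Pictures are saved under pics/ and viewed, and the job is handed in when it is done.

```bash
mkdir -p pics; ls; python3 - <<'E'
from cell import *
import cv2
s=observe(); print(s['time'],s['position'],s['orientation'],s['wrist_force'],s['width'])
for n in ['scene','top','wrist']:
    d=snapshot(n); cv2.imwrite(f'pics/{n}0.png',d['pixels']); print(n,d['fx'],d['fy'],d['cx'],d['cy'],d['rvec'],d['tvec'])
E
```

```text
pics
0.0 [ 0.23091258 -0.58023247  0.23054703] [-3.08395533e+00 -5.91127262e-01  6.11365983e-04] [-0.12415904 -0.10117702  0.07028403] 1.003419307133748
scene 410.4960676833969 410.4960676833969 319.5196692213914 204.63454784596357 [ 2.02645375 -0.5646903   0.34000179] [-0.56727728  0.15819371  1.20165907]
top 369.89383576661123 369.89383576661123 311.9880041557386 198.46531571505008 [ 2.1652335  -2.19108348  0.13123382] [-0.12609025  0.59315747  1.23834162]
wrist 321.52359323472774 321.52359323472774 325.1412199223172 201.37203098401145 [-2.38621592  1.6203577   0.24473625] [-0.62437329 -0.03796956  0.379217  ]
```

View pics/scene0.png

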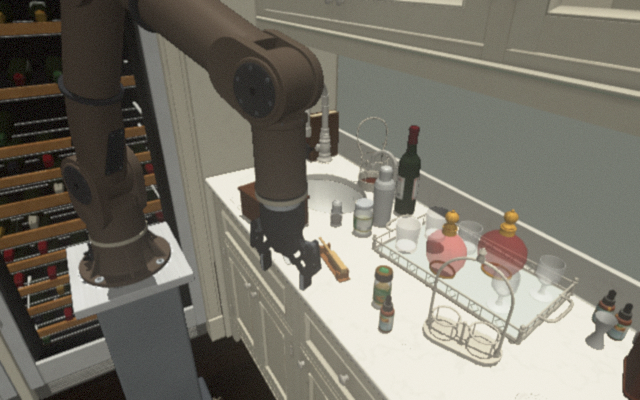

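View pics/top0.png

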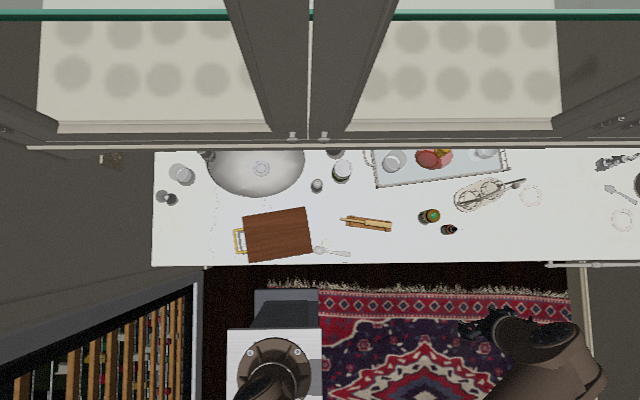

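View pics/wrist0.png

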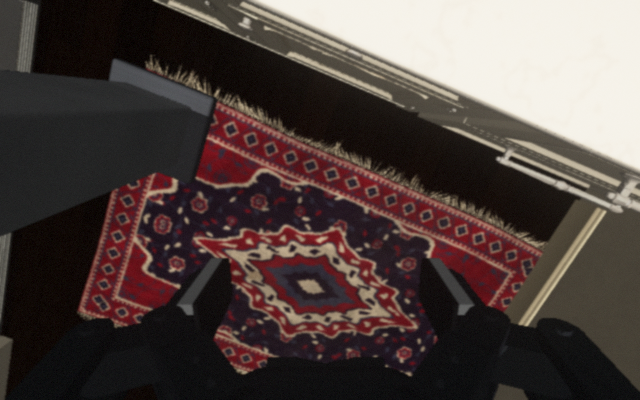

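The top view shows the case at about (280,235) with its handle at (239,241) on the left. The dowel rest is at (366,223) and the bar spoon at (330,250). I'll zoom in next.

```bash
cat > h.py <<'E'
from cell import *
import cv2, numpy as np
from scipy.spatial.transform import Rotation as Rn
def ray(d,u,v):
    R=Rn.from_rotvec(d['rvec']).as_matrix(); t=np.array(d['tvec'])
    c=-R.T@t; r=R.T@np.array([(u-d['cx'])/d['fx'],(v-d['cy'])/d['fy'],1]); return c,r/np.linalg.norm(r)
def onz(d,u,v,z):
    c,r=ray(d,u,v); return c+r*(z-c[2])/r[2]
def proj(d,p):
    R=Rn.from_rotvec(d['rvec']).as_matrix(); q=R@np.array(p)+np.array(d['tvec'])
    return np.array([d['fx']*q[0]/q[2]+d['cx'],d['fy']*q[1]/q[2]+d['cy']])
def crop(d,name,x0,x1,y0,y1,k):
    im=cv2.resize(d['pixels'][y0:y1,x0:x1],None,fx=k,fy=k,interpolation=cv2.INTER_CUBIC); cv2.imwrite('pics/'+name,im)
E
python3 - <<'E'
from h import *
d=snapshot('top'); crop(d,'topz.png',220,460,150,270,3)
d=snapshot('scene'); crop(d,'scz.png',220,420,150,300,4)
E
```

```text
(no output)
```

View pics/topz.png

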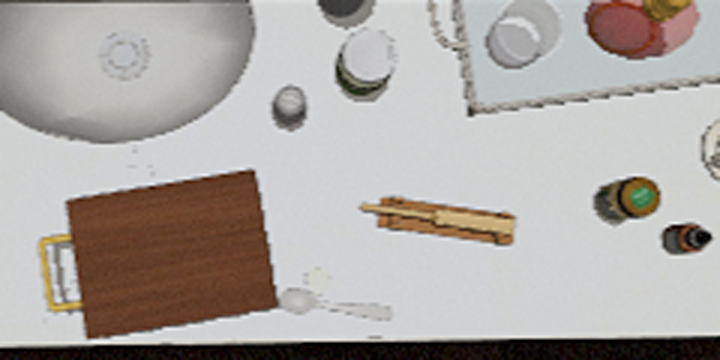

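View pics/scz.png

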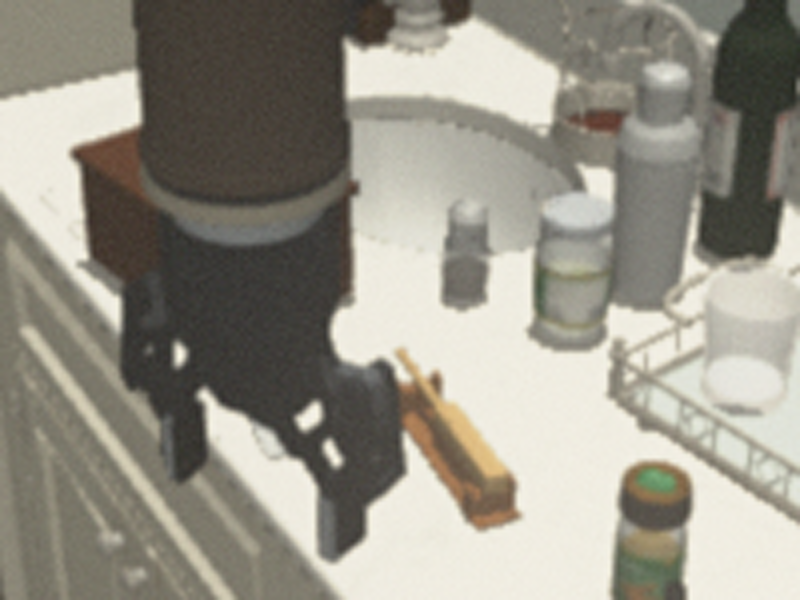

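The dowel's tip points left towards the case back. In the zoom, the case-top corners are (67,200), (255,170), (277,310) and (87,339).

```bash
python3 - <<'E'
from h import *
d=snapshot('top'); print('cam',ray(d,0,0)[0])
im=d['pixels']; hsv=cv2.cvtColor(im,cv2.COLOR_BGR2HSV)
# case top
m=cv2.inRange(hsv,(0,90,40),(14,255,200)); m[:200]=0;m[270:]=0;m[:,:225]=0;m[:,325:]=0
m=cv2.morphologyEx(m,cv2.MORPH_OPEN,np.ones((5,5)))
c=max(cv2.findContours(m,0,1)[0],key=cv2.contourArea); r=cv2.minAreaRect(c); b=cv2.boxPoints(r)
P=np.array([onz(d,*p,.110) for p in b]); print(b.round(1).tolist()); print(P.round(4))
print('sides',[np.linalg.norm(P[i]-P[(i+1)%4]).round(4) for i in range(4)],'ctr',P.mean(0))
for i in range(4): e=P[(i+1)%4]-P[i]; print(np.degrees(np.arctan2(e[1],e[0])))
# dowel light wood vs rest
q=hsv[205:240,335:400]; 
m=cv2.inRange(hsv,(8,60,60),(30,255,255)); m[:205]=0;m[240:]=0;m[:,:335]=0;m[:,400:]=0
ys,xs=np.nonzero(m); print('wood px',len(xs),xs.min(),xs.max())
big=cv2.resize(im[205:240,332:400],None,fx=11,fy=11,interpolation=cv2.INTER_NEAREST); cv2.imwrite('pics/dz.png',big)
print(hsv[218:232,352:394:4].tolist()[::3])
for n,u,v in [('salt',289,107),('olive',366,55),('spoonbowl',298,300),('spoonend',390,313),('nutmeg',640,195),('bit',700,238),('hA',42,238),('hB',50,310)]:
    print(n,onz(d,220+u/3,150+v/3,{'hA':.07,'hB':.07,'salt':.09,'olive':.11,'nutmeg':.105,'bit':.1}.get(n,0.006)).round(3))
E
```

```text
cam [ 0.46315245 -0.10838629  1.29420505]
[[241.3000030517578, 216.60000610351562], [304.3999938964844, 206.10000610351562], [312.0, 252.0], [248.89999389648438, 262.5]]
[[ 0.5278  0.0949  0.11  ]
 [ 0.5592 -0.1067  0.11  ]
 [ 0.4129 -0.1294  0.11  ]
 [ 0.3828  0.0699  0.11  ]]
sides [np.float64(0.2041), np.float64(0.148), np.float64(0.2016), np.float64(0.1472)] ctr [ 0.47070491 -0.01784872  0.11      ]
-81.15451191402914
-171.18226885369057
98.59690721840826
9.772567255951992
wood px 464 340 391
[[[14, 146, 154], [14, 148, 159], [15, 152, 158], [14, 157, 149], [13, 46, 144], [105, 9, 220], [108, 6, 215], [105, 5, 213], [100, 4, 210], [105, 2, 209], [90, 1, 208]], [[19, 120, 117], [19, 96, 189], [19, 93, 203], [20, 141, 154], [19, 97, 205], [20, 94, 210], [21, 94, 188], [15, 142, 122], [14, 166, 135], [15, 165, 164], [80, 4, 211]], [[17, 134, 133], [15, 147, 158], [15, 144, 159], [13, 158, 68], [21, 98, 149], [19, 98, 197], [19, 97, 197], [19, 99, 198], [19, 93, 200], [19, 94, 201], [110, 4, 201]], [[98, 5, 218], [90, 3, 181], [14, 100, 122], [14, 135, 138], [15, 150, 158], [15, 152, 154], [15, 149, 130], [15, 171, 79], [17, 125, 90], [21, 92, 191], [105, 7, 214]], [[80, 4, 211], [110, 4, 210], [110, 4, 211], [120, 4, 212], [105, 7, 213], [105, 7, 217], [103, 10, 223], [11, 39, 145], [15, 143, 114], [15, 151, 159], [105, 2, 213]]]
salt [ 0.628 -0.147  0.09 ]
olive [ 0.681 -0.23   0.11 ]
spoonbowl [ 0.415 -0.157  0.006]
spoonend [ 0.399 -0.262  0.006]
nutmeg [ 0.526 -0.524  0.105]
bit [ 0.479 -0.589  0.1  ]
hA [0.489 0.125 0.07 ]
hB [0.41  0.116 0.07 ]
```

View pics/dz.png

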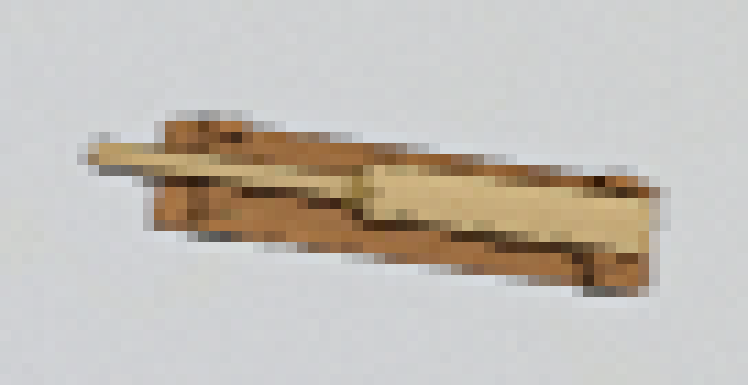

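```bash
python3 - <<'E'
from h import *
d=snapshot('top'); s=observe()
R=Rn.from_rotvec(s['orientation']).as_matrix(); print(R.round(3))
w=snapshot('wrist'); c=ray(w,0,0)[0]; print('wristcam in tool',R.T@(c-s['position']), 'view dir tool', R.T@ray(w,w['cx'],w['cy'])[1],'up',R.T@-(Rn.from_rotvec(w['rvec']).as_matrix()[1]))
f=lambda u,v,z:onz(d,332+u/11,205+v/11,z)
a=f(655,222,.039); b=f(362,190,.039); t=f(88,156,.033); 
n=f(362,188,.034)
print('rear',a,'front',b,np.linalg.norm(a-b),'tip',t,'shank',np.linalg.norm((t-b)[:2]))
for p,q in [(a,b),(a,t),(b,t)]:
    e=q-p; print(np.degrees(np.arctan2(e[1],e[0])))
# rest base corners z=.006
q=[f(165,120,.012),f(658,185,.012),f(650,292,.012),f(153,230,.006)]
for p in q: print(p.round(4))
E
```

```text
[[ 0.929  0.37  -0.   ]
 [ 0.37  -0.929  0.   ]
 [-0.    -0.    -1.   ]]
wristcam in tool [ 7.47978170e-02 -1.01399799e-04 -1.42642554e-01] view dir tool [-2.94491973e-01  5.41917941e-04  9.55653799e-01] up [0.95565337 0.00127022 0.29449112]
rear [ 0.49658027 -0.40232497  0.039     ] front [ 0.50755519 -0.31178623  0.039     ] 0.09120149676346986 tip [ 0.51933281 -0.22779752  0.033     ] shank 0.08481046584719329
83.08844174101517
82.57243556749205
82.01754373439901
[ 0.5313 -0.2544  0.012 ]
[ 0.509 -0.41   0.012]
[ 0.4753 -0.4063  0.012 ]
[ 0.4969 -0.2505  0.006 ]
```

Dowel origin is about (0.502, -0.357), with its axis at 82.5°. Size check: handle 91 mm and shank 85 mm, against 90 and 86 given. Moving above it now.

```bash
python3 -m inch '[[[0.3,0.25,0,0,0,0.17],[0.6,0.5,0,0,0,0.34],[0.9,0.745,0,0,0,0.5],[0.9,0.745,0,0,0,0.5]]]' 50 80; python3 -m inch '[[[0.3,0.25,-0.1,0,0,0.17],[0.6,0.5,-0.3,0,0,0.34],[0.9,0.745,-0.5,0,0,0.5],[0.9,0.745,-0.5,0,0,0.51],[0.9,0.745,-0.5,0,0,0.51]]]'
python3 - <<'E'
from h import *
s=observe();print(s['time'],s['position'],s['joint_pos'],s['width'])
R=Rn.from_rotvec(s['orientation']).as_matrix();print(R.round(3),np.degrees(np.arctan2(R[1,0],R[0,0])))
w=snapshot('wrist'); cv2.imwrite('pics/w1.png',w['pixels'])
crop(snapshot('scene'),'s1.png',200,400,130,300,4)
E
```

```text
time: 0.9
position: [0.3711, -0.4646, 0.2316]
orientation: [-2.82, -1.385, -0.005]
wrist_force: [-0.7, -0.6, -0.4]
width: 0.582
time: 1.52
position: [0.5006, -0.3579, 0.156]
orientation: [-2.367, -2.065, 0.001]
wrist_force: [-0.6, -1.0, -0.1]
width: 0.587
1.525 [ 0.5005797  -0.35787287  0.15603137] [ 0.72968753  0.50798598 -0.28557211  1.6686412   0.16546075  0.98946624
  0.25102548] 0.5872234580499883
[[ 0.136  0.991 -0.001]
 [ 0.991 -0.136 -0.   ]
 [-0.    -0.001 -1.   ]] 82.20772689583889
```

View pics/w1.png

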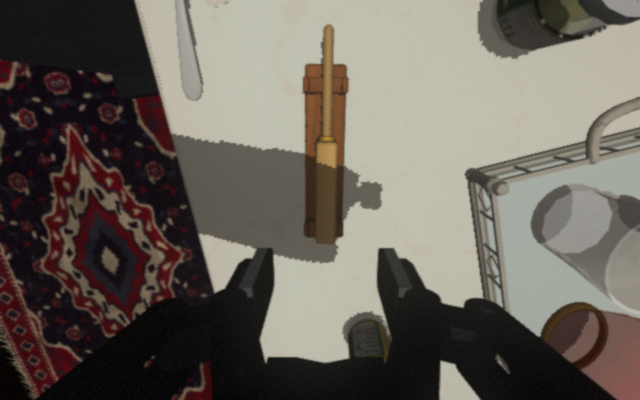

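View pics/s1.png

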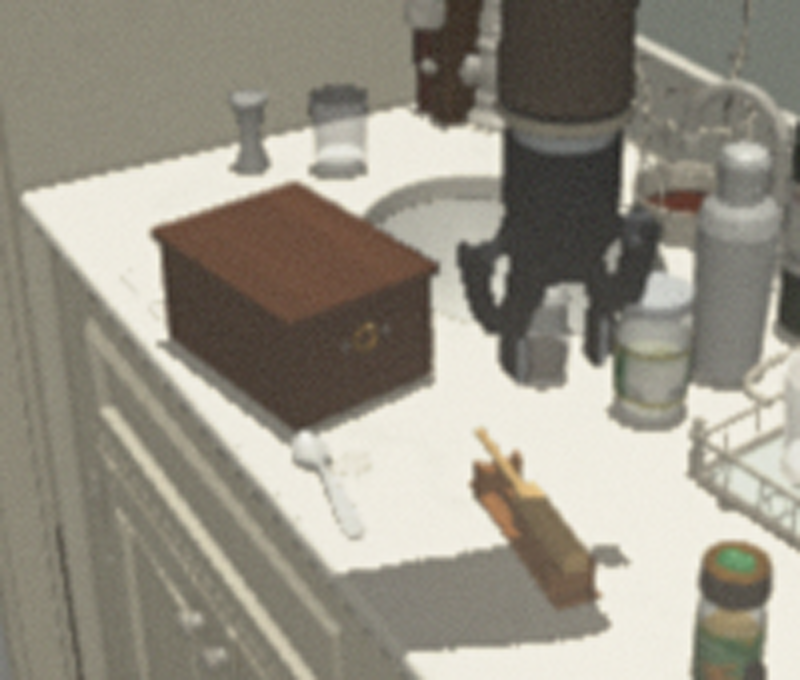

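The scene crop shows the hole's brass ring at about (366,336), which is pixel (291.5,214). The wrist view shows the dowel from (328,28) to (325,240).

```bash
python3 - <<'E'
from h import *
d=snapshot('scene'); im=d['pixels']; hsv=cv2.cvtColor(im,cv2.COLOR_BGR2HSV)
m=cv2.inRange(hsv,(15,110,70),(32,255,255)); m[:205]=0;m[225:]=0;m[:,:280]=0;m[:,305:]=0
ys,xs=np.nonzero(m);print(len(xs),xs.mean(),ys.mean(),np.ptp(xs),np.ptp(ys))
u,v=(xs.min()+xs.max())/2,(ys.min()+ys.max())/2; print(u,v,onz(d,u,v,.066), onz(d,xs.mean(),ys.mean(),.066))
c=np.array([.4707,-.0178]); a=np.array([np.cos(np.radians(-81.25)),np.sin(np.radians(-81.25))]); print('top-based hole',c+.103*a)
w=snapshot('wrist'); hsv=cv2.cvtColor(w['pixels'],cv2.COLOR_BGR2HSV)
print(hsv[160:230:30,310:342:3].tolist())
print('tip',onz(w,328,27,.031),'rear',onz(w,326,242,.039),'front',onz(w,327,142,.039))
for v in (170,200,225):
    print([onz(w,x,v,.039).round(4).tolist() for x in (317,336)])
print('rest base', onz(w,305,235,.012),onz(w,343,235,.012))
E
```

```text
1 293.0 215.0 0 0
293.0 215.0 [ 0.48768343 -0.12807131  0.066     ] [ 0.48768343 -0.12807131  0.066     ]
top-based hole [ 0.48636871 -0.11960124]
[[[14, 132, 60], [12, 136, 58], [16, 135, 87], [18, 135, 160], [18, 134, 166], [18, 132, 170], [18, 135, 177], [17, 130, 182], [18, 133, 175], [15, 137, 115], [13, 155, 115]], [[14, 138, 59], [13, 137, 54], [17, 124, 64], [16, 121, 78], [18, 123, 81], [17, 121, 84], [18, 129, 81], [18, 127, 84], [18, 118, 82], [17, 127, 58], [14, 127, 54]], [[13, 140, 53], [11, 125, 55], [14, 120, 64], [16, 124, 80], [16, 126, 79], [18, 123, 81], [18, 123, 85], [17, 132, 85], [17, 118, 80], [14, 113, 54], [14, 106, 48]]]
tip [ 0.5196329 -0.2323546  0.031    ] rear [ 0.49439479 -0.4022591   0.039     ] front [ 0.50727534 -0.31575621  0.039     ]
[[0.496, -0.3372, 0.039], [0.5115, -0.3394, 0.039]]
[[0.4922, -0.3628, 0.039], [0.5081, -0.365, 0.039]]
[[0.4889, -0.3852, 0.039], [0.5052, -0.3875, 0.039]]
rest base [ 0.47365367 -0.40428091  0.012     ] [ 0.51007499 -0.40938836  0.012     ]
```

```bash
python3 -m inch '[[[0.003,0,-0.3,0,0,0],[0.006,0,-0.6,0,0,0],[0.006,0,-0.85,0,0,0],[0.006,0,-0.94,0,0,0],[0.006,0,-0.94,0,0,0]]]'; python3 -m inch '[[[0,0,0,0,0,0],[0,0,0,0,0,0],[0,0,0,0,0,0],[0,0,0,0,0,0],[0,0,0,0,0,0]]]' 0 80; python3 - <<'E'
from h import *
s=observe();print(s['position'],s['width'],s['wrist_force'],s['wrist_torque'])
w=snapshot('wrist'); cv2.imwrite('pics/w2.png',w['pixels'])
E
```

```text
time: 2.35
position: [0.5016, -0.3578, 0.0155]
orientation: [-2.366, -2.066, 0.001]
wrist_force: [0.3, 0.4, 0.3]
width: 0.585
time: 2.98
position: [0.503, -0.3579, 0.0172]
orientation: [2.364, 2.065, 0.001]
wrist_force: [-0.7, 0.1, 5.8]
width: 0.192
[ 0.50298097 -0.35790745  0.01721732] 0.19160018396667522 [-0.74749482  0.11174929  5.75001363] [ 0.06896135  0.27487066 -0.16414464]
```

View pics/w2.png

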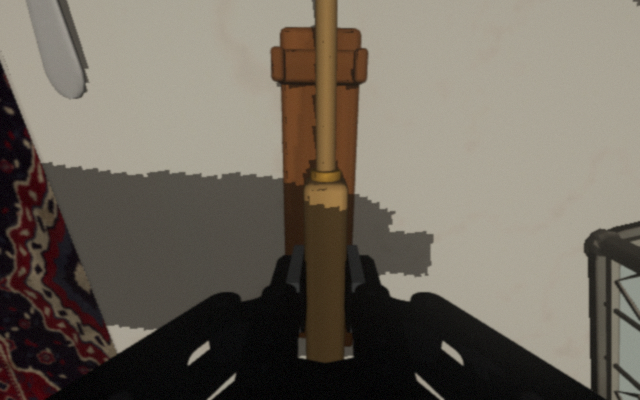

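```bash
python3 -m inch '[[[0,0,0.1,0,0,0],[0,0,0.25,0,0,0],[0,0,0.4,0,0,0.1],[0.02,0.2,0.4,0,0,0.27],[0.053,0.4,0.4,0,0,0.27],[0.053,0.4,0.4,0,0,0.27]]]'; python3 - <<'E'
from h import *
s=observe();print(s['position'],s['width'],s['wrist_force'],s['wrist_torque'])
R=Rn.from_rotvec(s['orientation']).as_matrix();print(R.round(3),np.degrees(np.arctan2(R[1,0],R[0,0])))
w=snapshot('wrist'); cv2.imwrite('pics/w3.png',w['pixels'])
crop(snapshot('scene'),'s3.png',200,400,130,300,4)
crop(snapshot('top'),'t3.png',225,405,170,280,4)
E
```

```text
time: 3.78
position: [0.5112, -0.2943, 0.0769]
orientation: [2.045, 2.383, 0.003]
wrist_force: [0.5, -0.2, -0.9]
width: 0.191
[ 0.51122521 -0.29432497  0.07692586] 0.1905929580807986 [ 0.48368296 -0.20272993 -0.89145295] [-0.02438568  0.00300597  0.01138539]
[[-0.152  0.988  0.002]
 [ 0.988  0.152  0.001]
 [ 0.     0.002 -1.   ]] 98.72741070694084
```

View pics/w3.png

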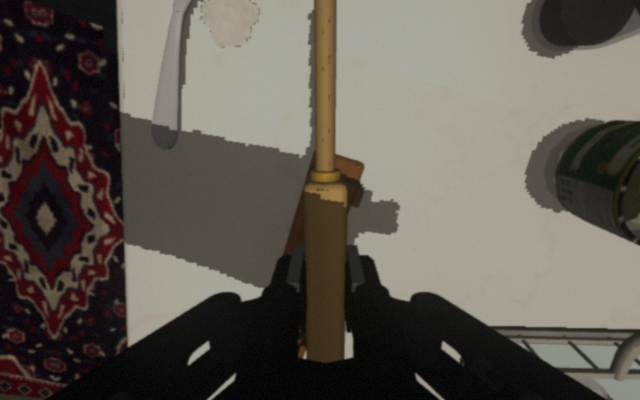

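View pics/s3.png

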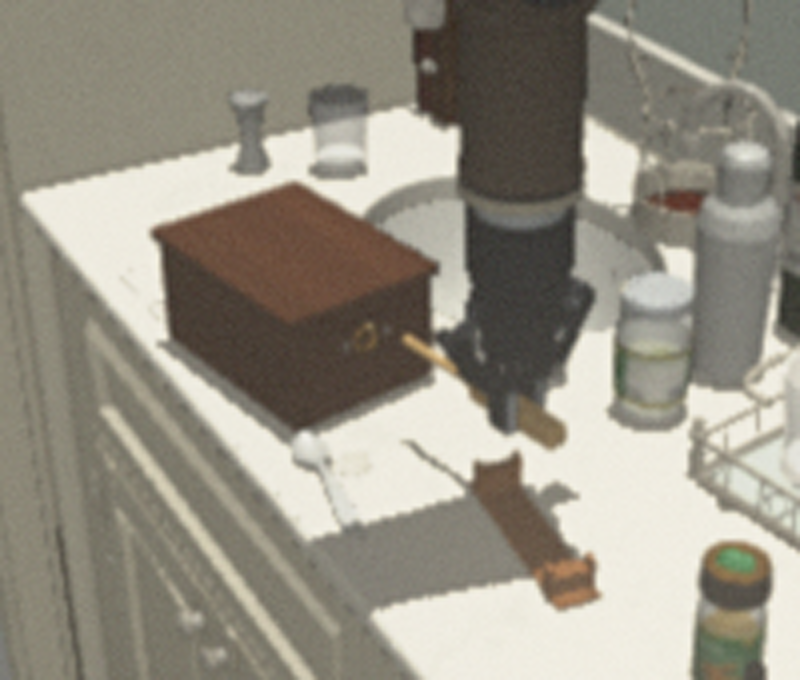

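View pics/t3.png

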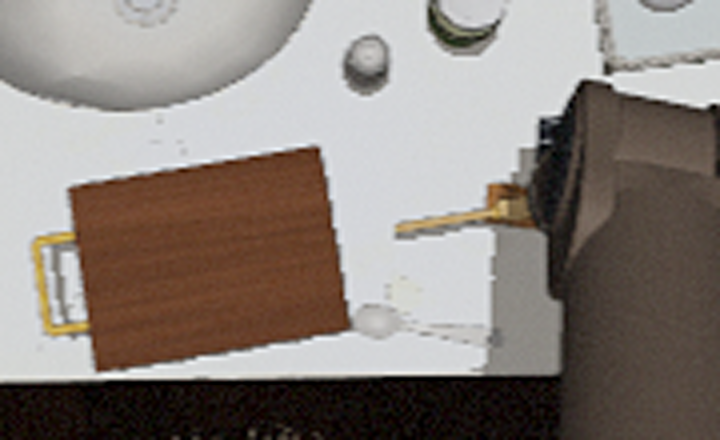

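The dowel is held level and its tip shows clearly: top crop (395,231), scene crop (405,338). Now I'll compare tip and hole line precisely across the two views.

```bash
cat > m.py <<'E'
from h import *
def tri(obs):
    A=np.zeros((3,3));b=np.zeros(3)
    for c,r in obs:
        M=np.eye(3)-np.outer(r,r);A+=M;b+=M@c
    p=np.linalg.solve(A,b); return p,[np.linalg.norm((np.eye(3)-np.outer(r,r))@(p-c)) for c,r in obs]
def line(pts): 
    vx,vy,x,y=cv2.fitLine(np.float32(pts),cv2.DIST_HUBER,0,.01,.01).ravel(); return np.array([x,y]),np.array([vx,vy])
def caseedges(d):
    hsv=cv2.cvtColor(d['pixels'],cv2.COLOR_BGR2HSV)
    g=d['pixels'][:,:,1].astype(float) # white bg ~210, wood dark
    out=[]
    for v in np.arange(214,246):   # back edge: rows
        row=g[v,290:325]; th=(row[:8].mean()+row[-1:].mean())/2
        i=np.nonzero(row>130)[0]
        if len(i): 
            k=i[0]; out.append((290+k-1+(130-row[k-1])/(row[k]-row[k-1]),v))
    return np.array(out)
E
python3 - <<'E'
from m import *
d=snapshot('top'); g=d['pixels'][:,:,1].astype(float)
E=caseedges(d); E=E[(E[:,1]<244)]
p,v=line(E); print('back edge px',p,v, len(E), 'res',np.abs(np.cross(E-p,v)).max())
W=[onz(d,*(p+v*k),.110) for k in (-15,15)]; e=W[1]-W[0]; print('back edge dir deg',np.degrees(np.arctan2(e[1],e[0])))
# top/bottom edges per columns
L=[]
for rng,sgn in (((200,222),1),((238,270),-1)):
    pts=[]
    for u in range(252,300):
        col=g[rng[0]:rng[1],u]
        if sgn>0: k=np.nonzero(col<130)[0][0]; pts.append((u,rng[0]+k-1+(col[k-1]-130)/(col[k-1]-col[k])))
    if sgn>0:
        q,w=line(pts); L.append((q,w)); a=[onz(d,*(q+w*k),.110) for k in (-20,20)]; ee=a[1]-a[0]; print('far side dir',np.degrees(np.arctan2(ee[1],ee[0])))
q,w=L[0]
# corner = intersection
t=np.linalg.solve(np.array([w,-v]).T,p-q); c=q+w*t[0]; C=onz(d,*c,.110); print('corner px',c,C)
a=np.degrees(np.arctan2(ee[1],ee[0]));print(a)
for th in (-81.3,a):
    ax=np.array([np.cos(np.radians(th)),np.sin(np.radians(th))]); y=np.array([-ax[1],ax[0]])
    print('hole',C[:2]-np.sign(y[0])*0.075*y)
# dowel centreline in top
hsv=cv2.cvtColor(d['pixels'],cv2.COLOR_BGR2HSV); m=cv2.inRange(hsv,(8,50,60),(32,255,255)); 
pts=[]
for u in range(322,350):
    col=m[215:235,u]; i=np.nonzero(col)[0]
    print(u,(i+215).tolist(),end=';')
s=snapshot('scene'); m=cv2.inRange(cv2.cvtColor(s['pixels'],cv2.COLOR_BGR2HSV),(8,50,90),(32,255,255))
print()
for u in range(285,318): print(u,(np.nonzero(m[205:235,u])[0]+205).tolist(),end=';')
E
```

```text
back edge px [308.90875 231.2    ] [0.15478341 0.9879484 ] 30 res 0.493833866532428
back edge dir deg -171.74786666550253
far side dir -81.39348936586426
corner px [304.93823 205.85704] [ 0.56000683 -0.10863529  0.11      ]
-81.39348936586426
hole [ 0.48586979 -0.11997985]
hole [ 0.48585138 -0.11985886]
322 [];323 [];324 [226, 227];325 [226, 227];326 [226, 227];327 [226, 227];328 [226, 227];329 [225, 226, 227];330 [225, 226, 227];331 [225, 226];332 [225, 226];333 [225, 226];334 [225, 226];335 [224, 225, 226];336 [224, 225, 226];337 [224, 225];338 [224, 225];339 [224, 225];340 [224, 225];341 [223, 224, 225];342 [223, 224, 225];343 [223, 224];344 [223, 224];345 [223, 224];346 [222, 223, 224, 225];347 [216, 217, 218, 219, 220, 221, 222, 223, 224, 225];348 [216, 217, 218, 219, 220, 221, 222, 223, 224, 225];349 [216, 217, 218, 219, 220, 221, 222, 223, 224, 225];
285 [205];286 [];287 [];288 [215, 231];289 [212, 213, 214, 216, 217];290 [212, 213];291 [211, 212, 216, 217];292 [210, 211, 212, 214, 215, 216, 217];293 [211, 212, 213, 214, 215, 216];294 [];295 [];296 [];297 [227];298 [];299 [];300 [214, 215];301 [213, 214, 215, 216];302 [213, 214, 215, 216, 217];303 [214, 215, 216, 217, 218];304 [215, 216, 217, 218, 219];305 [215, 216, 217, 218, 219];306 [216, 217, 218, 219, 220, 223];307 [213, 215, 216, 217, 218, 219, 220, 221];308 [218, 219, 220, 221];309 [219, 220, 221];310 [219, 220, 221, 222];311 [219, 220, 221, 222];312 [220, 221, 222, 223];313 [221, 222, 223, 224];314 [223, 224];315 [224];316 [];317 [228, 229];<stdin>:4: DeprecationWarning: Arrays of 2-dimensional vectors are deprecated. Use arrays of 3-dimensional vectors instead. (deprecated in NumPy 2.0)
```

```bash
python3 - <<'E' 2>/dev/null
from m import *
d=snapshot('top'); s=snapshot('scene'); st=observe(); print(st['position'])
m=cv2.inRange(cv2.cvtColor(d['pixels'],cv2.COLOR_BGR2HSV),(8,50,60),(32,255,255))
P=[(u,(np.nonzero(m[215:235,u])[0]+215).mean()) for u in range(325,346)]
p,v=line(P); 
W=[onz(d,*(p+v*k),.091) for k in (-9,9)]; e=(W[1]-W[0])*np.sign(W[1][1]-W[0][1]); print('dowel dir',np.degrees(np.arctan2(e[1],e[0])))
tipv=p+v*(323.6-p[0])/v[0]; T=tri([ray(d,*tipv),ray(s,300.2,214.6)]); print('tip tri',T, 'plane',onz(d,*tipv,.09))
# hole: scene ray with back plane
H=np.array([.4859,-.1199]); a=np.array([np.cos(np.radians(-81.35)),np.sin(np.radians(-81.35)),0])
c,r=ray(s,290.8,213.8); k=(np.r_[H,0]-c)@a/(r@a); print('hole scene on plane',c+k*r)
R=Rn.from_rotvec(st['orientation']).as_matrix(); g=st['position']-.019*R[:,2]; print('model tip',g+.131*R[:,0])
n=np.array([-a[1],a[0]]); print('lateral of tip',(T[0][:2]-H)@n,(onz(d,*tipv,.09)[:2]-H)@n,'out',(T[0][:2]-H)@a[:2], n)
# line extrapolated to the hole plane
L=W[0]+(e/np.linalg.norm(e))*0; t=(np.r_[H,0]-W[0])@a/(e@a); X=W[0]+e*t; print('lateral at hole by dowel line',(X[:2]-H)@n)
for hh in (.066,): print('proj hole in scene',proj(s,[*H,hh]))
E
```

```text
[ 0.50969334 -0.29817008  0.07540786]
dowel dir 98.15763713941531
tip tri (array([ 0.49213338, -0.16846268,  0.08694031]), [np.float64(0.00046098489120214485), np.float64(0.0004609848912022177)]) plane [ 0.49246967 -0.16852009  0.09      ]
hole scene on plane [ 0.4840585  -0.12018014  0.06746943]
model tip [ 0.49051406 -0.16857348  0.09435192]
lateral of tip -0.0011412544978472872 -0.0008174239548101557 out 0.04894779094638249 [0.98862551 0.15039814]
lateral at hole by dowel line -0.00041284361971018126
proj hole in scene [291.28484257 214.0077031 ]
```

```bash
python3 -m inch '[[[0,0,-0.147,0,0,0],[-0.016,0.12,-0.147,0,0,0],[-0.032,0.244,-0.147,0,0,0],[-0.032,0.244,-0.147,0,0,0],[-0.032,0.244,-0.147,0,0,0],[-0.032,0.244,-0.147,0,0,0]]]'; python3 - <<'E'
from h import *
s=observe();print(s['position'],s['wrist_force'])
R=Rn.from_rotvec(s['orientation']).as_matrix();print(np.degrees(np.arctan2(R[1,0],R[0,0])),R.round(3)[2])
w=snapshot('wrist'); cv2.imwrite('pics/w4.png',w['pixels'])
crop(snapshot('scene'),'s4.png',255,335,185,245,10)
crop(snapshot('top'),'t4.png',290,350,200,250,12)
E
```

```text
time: 4.88
position: [0.5053, -0.2613, 0.0536]
orientation: [2.051, 2.379, -0.0]
wrist_force: [0.2, 0.1, -0.3]
width: 0.193
[ 0.5053104 -0.2613298  0.0536006] [ 0.15132904  0.1394453  -0.29053284]
98.4560260883185 [-0.001  0.    -1.   ]
```

View pics/w4.png

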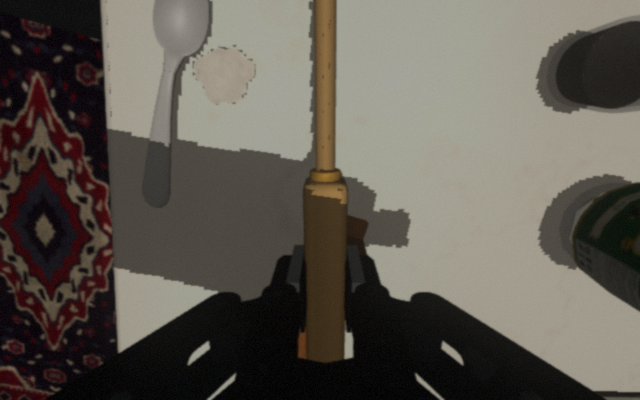

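View pics/s4.png

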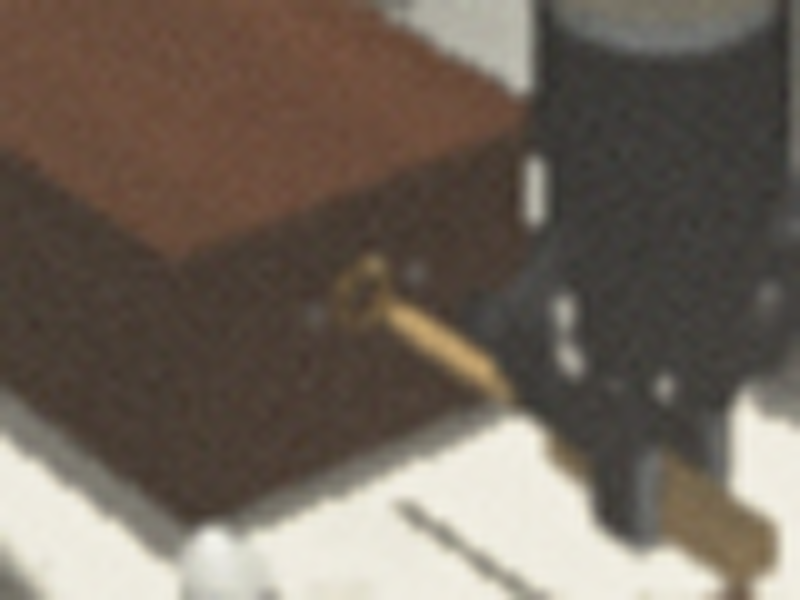

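View pics/t4.png

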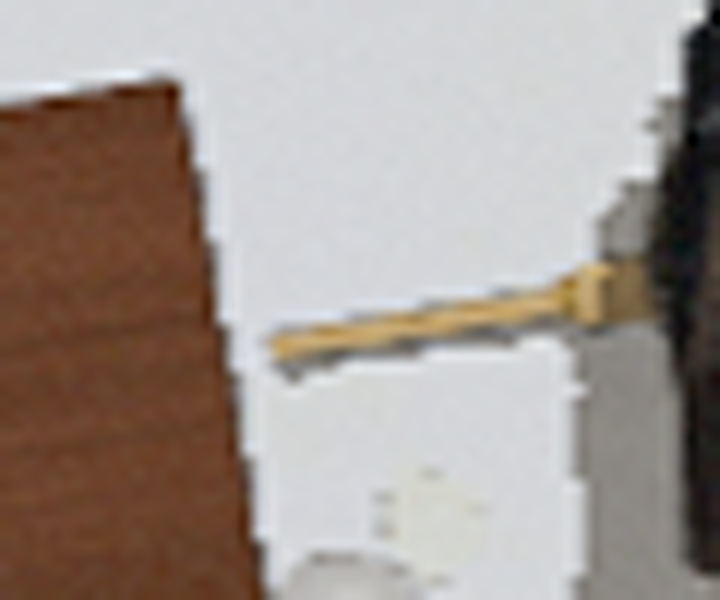

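In the scene view the shank axis, extended from (480,375) through (390,310) in the crop, passes through the ring centre (362,291). Next is the lateral check from above.

```bash
python3 - <<'E' 2>/dev/null
from m import *
d=snapshot('top'); 
g=d['pixels'].astype(int); sat=(g[:,:,2]-g[:,:,0]).astype(float)  # red minus blue: 0 on white/grey
P=[]
for u in range(314,336):
    col=np.clip(sat[218:238,u]-12,0,None); P.append((u,(col*np.arange(218,238)).sum()/col.sum()))
p,v=line(P); print(v, np.array(P)[::5])
H=np.array([.4859,-.1199]); a=np.array([np.cos(np.radians(-81.35)),np.sin(np.radians(-81.35))]); n=np.array([-a[1],a[0]])
for u in (313,325,335):
    X=onz(d,*(p+v*(u-p[0])/v[0]),.068); print(u,X,'lat',(X[:2]-H)@n,'out',(X[:2]-H)@a)
s=observe(); R=Rn.from_rotvec(s['orientation']).as_matrix();g=s['position']
print(s['position'],'TCP lat',(g[:2]-H)@n,'out',(g[:2]-H)@a,'yaw',np.degrees(np.arctan2(R[1,0],R[0,0])))
E
```

```text
[ 0.9876751  -0.15651833] [[314.         228.3968254 ]
 [319.         227.48484848]
 [324.         226.51587302]
 [329.         225.70992366]
 [334.         225.04958678]]
313 [ 0.48846304 -0.13447577  0.068     ] lat 0.00034171621201263807 out 0.014795458625748615
325 [ 0.49424352 -0.17427554  0.068     ] lat 7.06364489870704e-05 out 0.055011900722173386
335 [ 0.49907043 -0.20750973  0.068     ] lat -0.0001557141381191788 out 0.0885940185983847
[ 0.50509446 -0.26097651  0.05324811] TCP lat -0.0022415103966553288 out 0.14235865082519508 yaw 98.46413051261854
```

```bash
python3 -m inch '[[[-0.006,0.04,0,0,0,0],[-0.012,0.08,0,0,0,0],[-0.017,0.115,0,0,0,0],[-0.022,0.145,0,0,0,0],[-0.022,0.145,0,0,0,0]]]'; python3 - <<'E'
from h import *
s=observe();print(s['position'],s['wrist_force'],s['wrist_torque'])
crop(snapshot('scene'),'s5.png',255,335,185,245,10)
E
```

```text
time: 5.7
position: [0.5019, -0.2383, 0.0534]
orientation: [2.05, 2.381, 0.0]
wrist_force: [-0.3, -0.9, 0.0]
width: 0.194
[ 0.50192396 -0.23833602  0.05335215] [-0.29017762 -0.94521347  0.03602883] [-0.01998408 -0.00817482 -0.02797159]
```

View pics/s5.png

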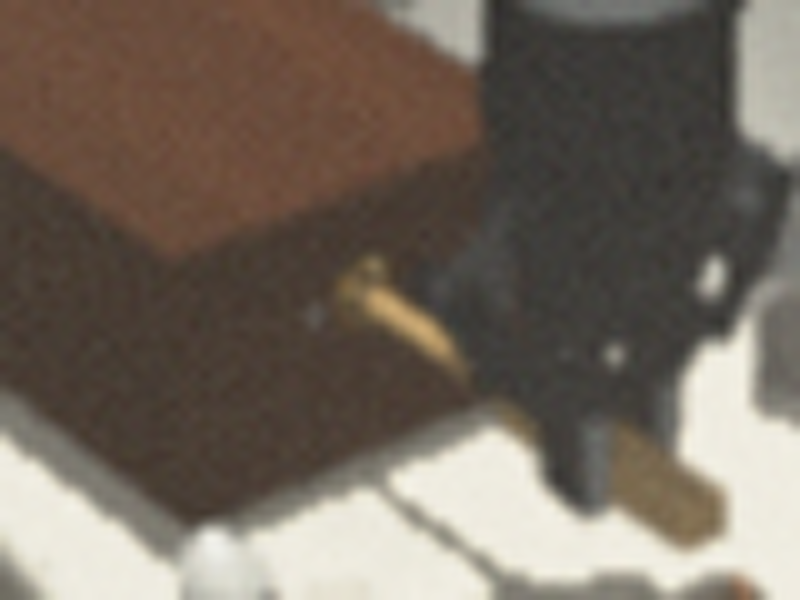

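The tip is in the hole with almost no force. Now advancing slowly to find the pad.

```bash
python3 -m inch '[[[-0.004,0.026,0,0,0,0],[-0.008,0.053,0,0,0,0],[-0.008,0.053,0,0,0,0],[-0.008,0.053,0,0,0,0]]]'; python3 -m inch '[[[-0.0015,0.01,0,0,0,0],[-0.003,0.02,0,0,0,0],[-0.003,0.02,0,0,0,0]]]';  python3 -m inch '[[[-0.0015,0.01,0,0,0,0],[-0.003,0.02,0,0,0,0],[-0.003,0.02,0,0,0,0]]]'
```

```text
time: 6.25
position: [0.5007, -0.231, 0.0533]
orientation: [2.051, 2.38, -0.0]
wrist_force: [-0.9, -0.1, -0.0]
width: 0.191
time: 6.62
position: [0.5002, -0.2277, 0.0533]
orientation: [-2.05, -2.38, -0.0]
wrist_force: [0.6, -0.1, -0.8]
width: 0.194
time: 7.0
position: [0.4998, -0.2247, 0.0533]
orientation: [-2.05, -2.38, -0.0]
wrist_force: [0.6, 0.5, 0.2]
width: 0.191
```

```bash
for i in 1 2; do python3 -m inch '[[[-0.0015,0.01,0,0,0,0],[-0.003,0.02,0,0,0,0],[-0.003,0.02,0,0,0,0]]]' | grep -E "position|wrist"; done
```

```text
position: [0.4993, -0.2217, 0.0533]
wrist_force: [0.5, 0.7, -0.9]
position: [0.4989, -0.2187, 0.0533]
wrist_force: [-0.0, 0.1, -0.6]
```

```bash
python3 -m inch '[[[-0.0015,0.01,0,0,0,0],[-0.003,0.02,0,0,0,0],[-0.003,0.02,0,0,0,0]]]' | grep -E "position|wrist"
```

```text
position: [0.4984, -0.2157, 0.0533]
wrist_force: [0.0, 0.6, 0.1]
```

```bash
python3 -m inch '[[[-0.0015,0.01,0,0,0,0],[-0.003,0.02,0,0,0,0],[-0.003,0.02,0,0,0,0]]]' | grep -E "position|wrist"
```

```text
position: [0.498, -0.2127, 0.0533]
wrist_force: [-0.7, 0.1, -0.7]
```

Depth is about 37 mm and there is no contact yet.

```bash
python3 -m inch '[[[-0.0015,0.01,0,0,0,0],[-0.003,0.02,0,0,0,0],[-0.003,0.02,0,0,0,0]]]' | grep -E "position|wrist"
```

```text
position: [0.4976, -0.2111, 0.0535]
wrist_force: [0.7, -4.3, 1.4]
```

```bash
python3 -m inch '[[[-0.0015,0.01,0,0,0,0],[-0.003,0.02,0,0,0,0],[-0.003,0.02,0,0,0,0]]]' | grep -E "position|wrist"
```

```text
position: [0.4973, -0.2084, 0.0535]
wrist_force: [0.4, -6.4, -0.5]
```

Contact at TCP y of about -0.2115 (4.3 N). Continuing to press in small steps.

```bash
python3 -m inch '[[[-0.0015,0.01,0,0,0,0],[-0.003,0.02,0,0,0,0],[-0.003,0.02,0,0,0,0]]]' | grep -E "position|wrist"
```

```text
position: [0.4968, -0.2058, 0.0536]
wrist_force: [0.8, -8.5, -0.1]
```

```bash
python3 -m inch '[[[-0.001,0.007,0,0,0,0],[-0.001,0.007,0,0,0,0],[-0.001,0.007,0,0,0,0]]]' | grep -E "position|wrist"; python3 - <<'E'
from h import *
d=snapshot('top'); crop(d,'t6.png',220,340,195,275,5)
E
```

```text
position: [0.4967, -0.2049, 0.0536]
wrist_force: [0.3, -8.0, 0.1]
```

View pics/t6.png

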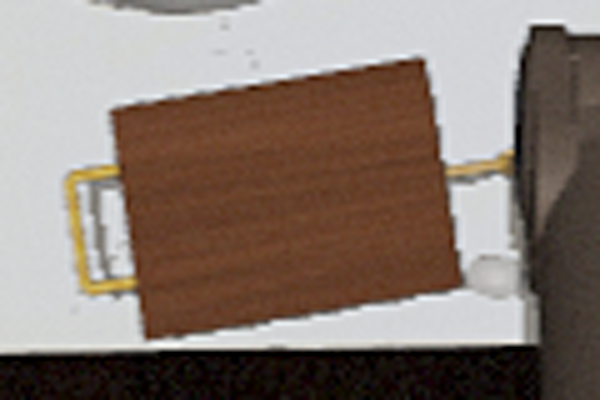

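The drawer is still shut (handle bar at x of about 80 in the crop). Continuing in 1 mm steps.

```bash
python3 -m inch '[[[-0.001,0.007,0,0,0,0],[-0.001,0.007,0,0,0,0],[-0.001,0.007,0,0,0,0]]]' | grep -E "position|wrist"
```

```text
position: [0.4965, -0.204, 0.0536]
wrist_force: [0.8, -7.5, 0.0]
```

```bash
python3 -m inch '[[[-0.001,0.007,0,0,0,0],[-0.001,0.007,0,0,0,0],[-0.001,0.007,0,0,0,0]]]' | grep -E "position|wrist"; python3 - <<'E'
from h import *
d=snapshot('top'); crop(d,'t7.png',220,340,195,275,5)
E
```

```text
position: [0.4964, -0.2031, 0.0536]
wrist_force: [0.7, -8.7, 0.6]
```

View pics/t7.png

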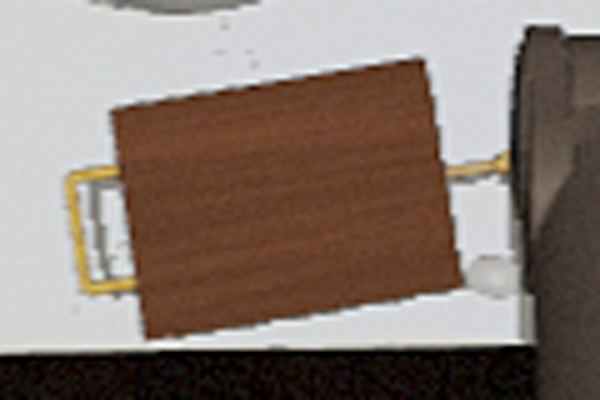

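```bash
python3 -m inch '[[[-0.001,0.007,0,0,0,0],[-0.001,0.007,0,0,0,0],[-0.001,0.007,0,0,0,0]]]' | grep -E "position|wrist"; python3 - <<'E'
from h import *
d=snapshot('top'); print(d['pixels'][240,225:245,0].tolist())
E
```

```text
position: [0.4963, -0.2021, 0.0536]
wrist_force: [-0.2, -8.4, -0.4]
[214, 213, 214, 213, 212, 213, 214, 216, 195, 127, 73, 144, 208, 187, 124, 122, 186, 218, 219, 206]
```

```bash
python3 -m inch '[[[-0.0007,0.005,0,0,0,0],[-0.0007,0.005,0,0,0,0],[-0.0007,0.005,0,0,0,0]]]' | grep -E "position|wrist"; python3 - <<'E'
from h import *
d=snapshot('top'); print(d['pixels'][240,225:245,0].tolist())
E
```

```text
position: [0.4961, -0.201, 0.0536]
wrist_force: [-0.2, -7.1, 0.5]
[182, 75, 85, 185, 221, 187, 123, 121, 187, 218, 214, 216, 220, 182, 63, 69, 61, 27, 22, 25]
```

The drawer released: the handle moved from u≈235 to 226.5, about 28 mm. Withdrawing straight back now.

```bash
python3 -m inch '[[[0.006,-0.04,0,0,0,0],[0.024,-0.16,0,0,0,0],[0.05,-0.325,0,0,0,0],[0.075,-0.49,0,0,0,0],[0.075,-0.49,0.2,0,0,-0.08],[0.075,-0.49,0.3,0,0,-0.25],[0.075,-0.49,0.3,0,0,-0.272],[0.075,-0.49,0.3,0,0,-0.272]]]'; python3 - <<'E'
from h import *
s=observe(); R=Rn.from_rotvec(s['orientation']).as_matrix(); print(s['position'],np.degrees(np.arctan2(R[1,0],R[0,0])))
print((np.array([0.50298,-.3579,.0172])-s['position'])/.15)
crop(snapshot('scene'),'s8.png',200,400,130,300,4)
w=snapshot('wrist'); cv2.imwrite('pics/w8.png',w['pixels'])
E
```

```text
time: 12.7
position: [0.5067, -0.2724, 0.0975]
orientation: [-2.364, -2.068, 0.001]
wrist_force: [0.1, 0.7, -1.2]
width: 0.196
[ 0.50672678 -0.27235226  0.09754964] 82.37101792077794
[-0.02497853 -0.57031827 -0.53566426]
```

View pics/s8.png

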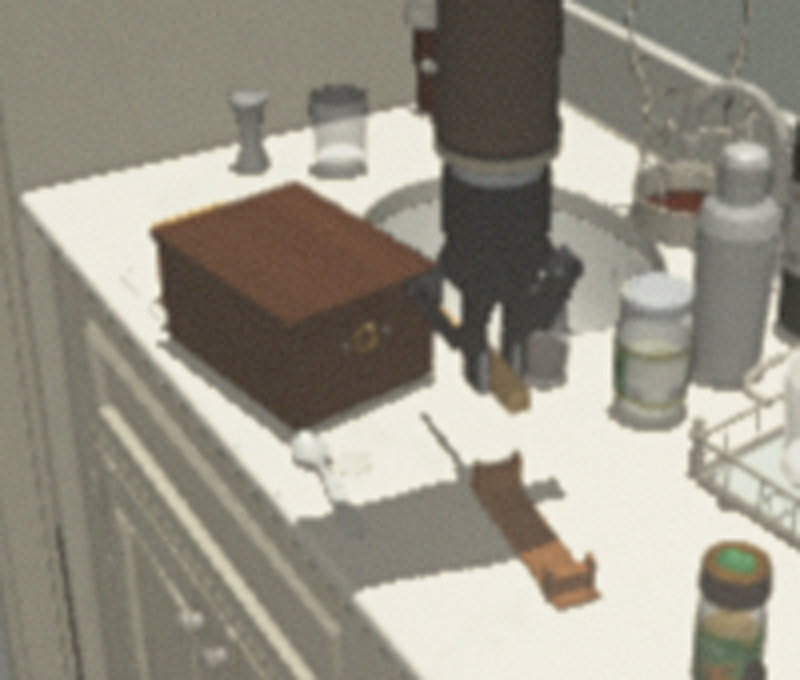

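View pics/w8.png

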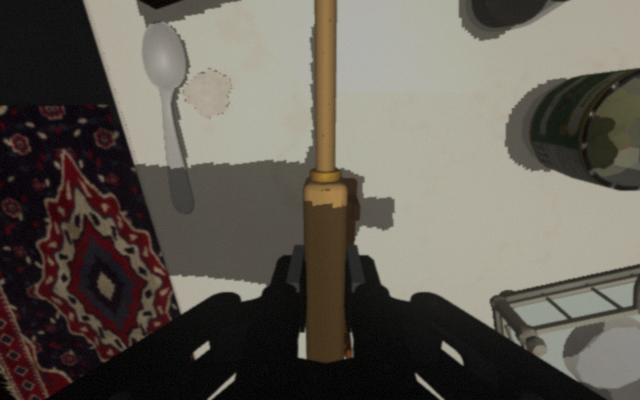

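The grip looks unchanged in the wrist view, with the collar at (327,176) as before. Moving above the rest.

```bash
python3 -m inch '[[[0,-0.2,0,0,0,0],[-0.01,-0.4,0,0,0,0],[-0.025,-0.57,0,0,0,0],[-0.025,-0.57,-0.25,0,0,0],[-0.025,-0.57,-0.25,0,0,0],[-0.025,-0.57,-0.25,0,0,0]]]'; python3 - <<'E'
from h import *
s=observe(); R=Rn.from_rotvec(s['orientation']).as_matrix(); print(s['position'],np.degrees(np.arctan2(R[1,0],R[0,0])))
print((np.array([0.50298,-.3579,.0172])-s['position'])/.15)
E
```

```text
time: 13.55
position: [0.5037, -0.3574, 0.0612]
orientation: [-2.366, -2.066, -0.001]
wrist_force: [-0.0, -0.7, -0.0]
width: 0.196
[ 0.50374222 -0.35741195  0.06115872] 82.26569115216935
[-0.0050815  -0.00325368 -0.29305816]
```

```bash
python3 -m inch '[[[-0.004,-0.002,-0.15,0,0,0],[-0.004,-0.002,-0.24,0,0,0],[-0.004,-0.002,-0.24,0,0,0],[-0.004,-0.002,-0.24,0,0,0]]]'; python3 -m inch '[[[0,0,-0.02,0,0,0],[0,0,-0.04,0,0,0],[0,0,-0.04,0,0,0],[0,0,-0.04,0,0,0]]]'; python3 - <<'E'
from h import *
s=observe(); print(s['position'],s['wrist_force'])
w=snapshot('wrist'); cv2.imwrite('pics/w9.png',w['pixels'])
crop(snapshot('scene'),'s9.png',280,380,200,300,6)
E
```

```text
time: 14.05
position: [0.5033, -0.3584, 0.0256]
orientation: [2.367, 2.064, 0.001]
wrist_force: [0.6, -0.5, -0.8]
width: 0.193
time: 14.55
position: [0.5028, -0.3583, 0.0188]
orientation: [2.368, 2.065, -0.0]
wrist_force: [0.2, 0.4, -0.4]
width: 0.194
[ 0.50278606 -0.35832125  0.01884656] [ 0.17216162  0.39131573 -0.39838021]
```

View pics/w9.png

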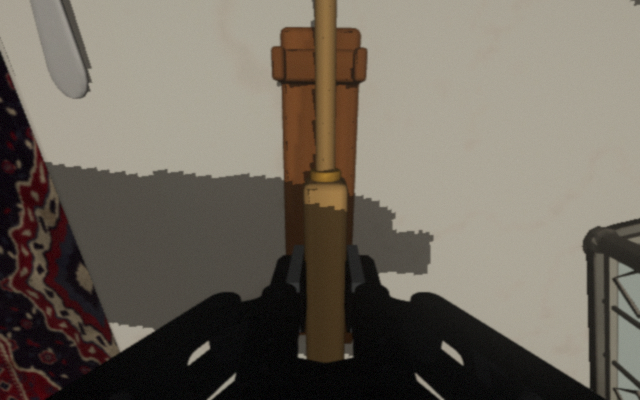

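View pics/s9.png

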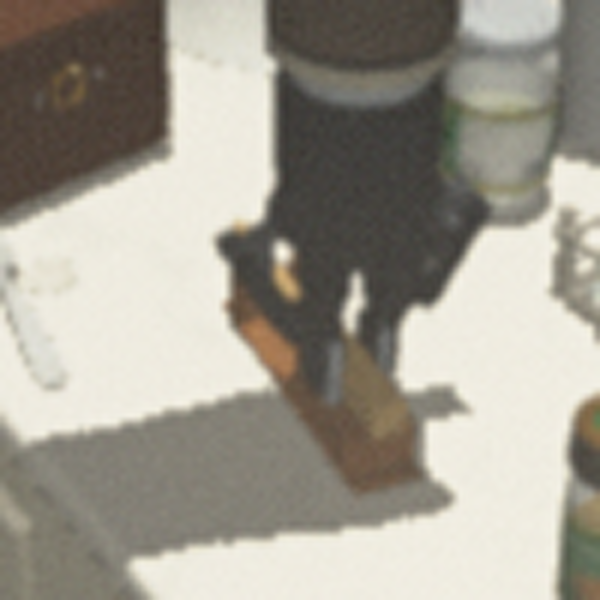

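The picture matches the one at grasp, with the dowel between the ears. Lowering the last 1–2 mm until it just touches, then opening.

```bash
python3 -m inch '[[[0,0,-0.01,0,0,0],[0,0,-0.013,0,0,0],[0,0,-0.013,0,0,0],[0,0,-0.013,0,0,0]]]'|grep -E "pos|wrist"; python3 -m inch '[[[0,0,0,0,0,0],[0,0,0,0,0,0],[0,0,0,0,0,0],[0,0,0,0,0,0],[0,0,0,0,0,0]]]' 50;  python3 -m inch '[[[0,0,0.2,0,0,0],[0,0,0.5,0,0,0],[0,0,0.8,0,0,0],[0,0,0.95,0,0,0],[0,0,0.95,0,0,0]]]'
python3 - <<'E'
from h import *
s=observe(); print(s['position'],s['wrist_force'])
w=snapshot('wrist'); cv2.imwrite('pics/w10.png',w['pixels'])
crop(snapshot('scene'),'s10.png',280,380,200,300,6)
d=snapshot('top'); crop(d,'t10.png',210,340,195,275,5)
hsv=cv2.cvtColor(d['pixels'],cv2.COLOR_BGR2HSV); m=cv2.inRange(hsv,(18,100,90),(32,255,255)); m[:210]=0;m[265:]=0;m[:,:200]=0;m[:,245:]=0
ys,xs=np.nonzero(m); print(xs.min(),xs.max(),ys.min(),ys.max())
for y in range(ys.min(),ys.max()+1,3): print(y,(np.nonzero(m[y])[0]).tolist(),end=';')
E
```

```text
position: [0.5028, -0.3584, 0.0172]
wrist_force: [-2.1, 1.7, 5.7]
time: 15.78
position: [0.5028, -0.3583, 0.0168]
orientation: [-2.368, -2.065, 0.0]
wrist_force: [-0.1, -0.2, 0.4]
width: 0.585
time: 16.4
position: [0.5039, -0.3589, 0.1613]
orientation: [2.365, 2.062, 0.002]
wrist_force: [0.8, 1.2, -0.7]
width: 0.584
[ 0.50386538 -0.35885078  0.16130523] [ 0.76316951  1.21779551 -0.65744781]
225 240 229 254
229 [234, 235, 236];232 [225, 226, 227, 228];235 [225, 226];238 [226];241 [226, 227];244 [227];247 [227, 228];250 [227, 228];253 [228, 229, 230, 231, 232, 233, 234, 235, 236, 237, 238, 239, 240];
```

View pics/w10.png

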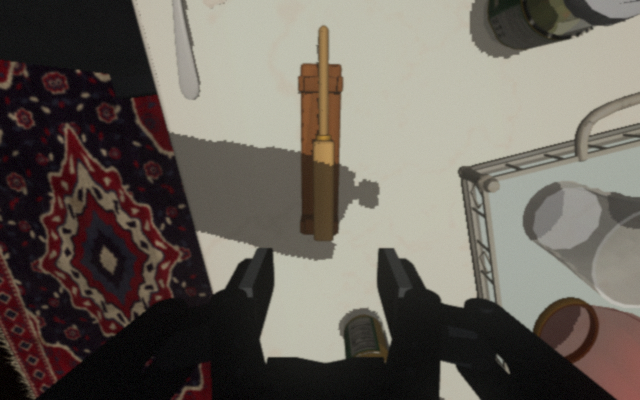

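View pics/s10.png

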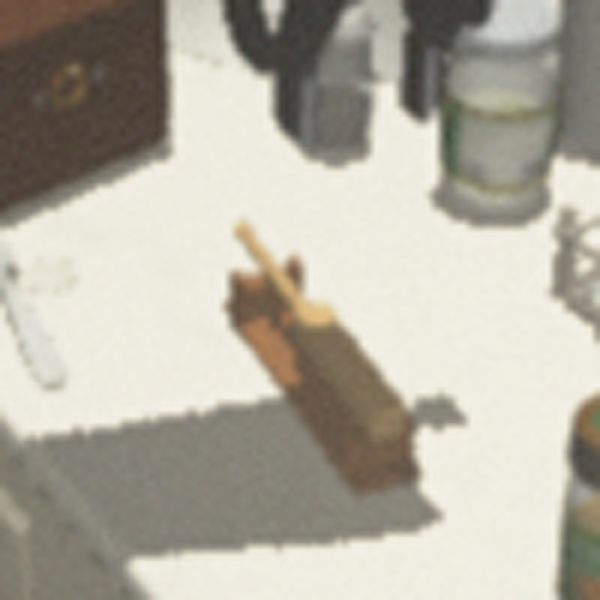

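View pics/t10.png

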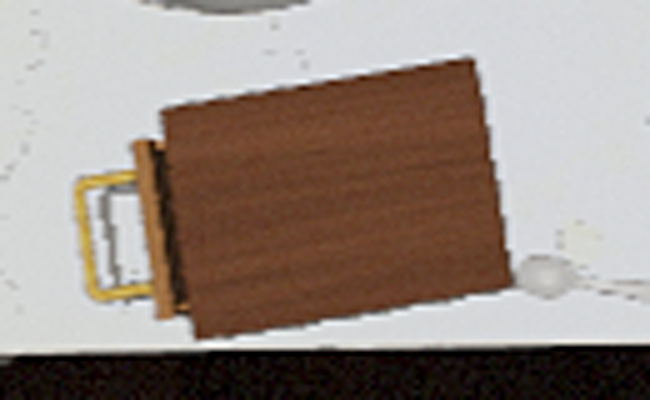

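The dowel is back in its rest and the drawer stands about 24 mm out. Now locating the handle bar: its middle is near pixel (227,242.5).

```bash
python3 - <<'E'
from m import *
d=snapshot('top'); g=d['pixels'].astype(int); y=(g[:,:,2]-g[:,:,0]).astype(float)
P=[]
for v in range(235,250):
    r=np.clip(y[v,220:234]-15,0,None); P.append(((r*np.arange(220,234)).sum()/r.sum(),v))
p,w=line(P); X=onz(d,*p,.073); e=onz(d,*(p+8*w),.073)-X; print(p,X,np.degrees(np.arctan2(e[1],e[0])))
H=np.array([.4859,-.1199]); a=np.array([np.cos(np.radians(-81.35)),np.sin(np.radians(-81.35))]); n=np.array([-a[1],a[0]])
o=-(X[:2]-H)@a; print('bar beyond back',o,'closed .206+.042 -> drawer',o-.248); T=H-a*o; print('bar mid',T)
s=observe(); print(s['position'],(T-s['position'][:2])/.15,s['joint_pos'])
E
```

```text
[226.25182 240.     ] [0.45402119 0.14964453 0.073     ] -171.1428158966918
bar beyond back 0.27127310964616425 closed .206+.042 -> drawer 0.023273109646164247
bar mid [0.44510103 0.14828752]
[ 0.50203363 -0.35785165  0.1578533 ] [-0.37955068  3.37426108] [ 0.72978459  0.50900128 -0.28758628  1.66201028  0.16516999  0.99681708
  0.25004635]
```

```bash
python3 -m inch '[[[-0.03,0.1,0.25,0,0,0.1],[-0.05,0.4,0.4,0,0,0.27],[-0.1,0.7,0.4,0,0,0.44],[-0.12,0.95,0.4,0,0,0.6],[-0.12,0.95,0.4,0,0,0.6]]]' 30 40 | grep -E "pos|ori|force"; python3 -m inch '[[[-0.04,0.3,0,0,0,0.17],[-0.08,0.6,0,0,0,0.34],[-0.12,0.95,0,0,0,0.5],[-0.12,0.95,0,0,0,0.6]]]'| grep -E "pos|ori|force"; python3 -m inch '[[[-0.04,0.3,0,0,0,0.17],[-0.08,0.6,0,0,0,0.34],[-0.12,0.95,0,0,0,0.5],[-0.14,0.95,0,0,0,0.573],[-0.14,0.95,0,0,0,0.573]]]'| grep -E "pos|ori|force"
python3 - <<'E'
from m import *
s=observe(); R=Rn.from_rotvec(s['orientation']).as_matrix(); print(s['time'],s['position'],np.degrees(np.arctan2(R[1,0],R[0,0])),s['joint_pos'])
print((np.array([.4451,.1483,.051])-s['position'])/.15)
E
```

```text
position: [0.4845, -0.2123, 0.2187]
orientation: [-1.604, -2.699, -0.001]
wrist_force: [0.7, -0.9, 0.7]
position: [0.4664, -0.0698, 0.2189]
orientation: [-0.689, -3.064, -0.002]
wrist_force: [-0.1, -0.4, -0.8]
position: [0.4458, 0.0687, 0.2186]
orientation: [0.231, -3.132, -0.0]
wrist_force: [0.0, -0.5, 0.5]
18.35 [0.44576418 0.0686962  0.218614  ] -171.54735454877135 [ 0.4633048   0.28378415 -0.88259732  1.94074645  0.25371024  1.03336435
  1.1868837 ]
[-0.00442786  0.53069203 -1.1174267 ]
```

```bash
python3 -m inch '[[[0,0.27,0,0,0,0],[-0.003,0.53,0,0,0,0],[-0.003,0.53,-0.2,0,0,0],[-0.003,0.53,-0.2,0,0,0],[-0.003,0.53,-0.2,0,0,0]]]'; python3 - <<'E'
from m import *
s=observe(); R=Rn.from_rotvec(s['orientation']).as_matrix(); print(s['position'],np.degrees(np.arctan2(R[1,0],R[0,0])),s['joint_pos'])
w=snapshot('wrist'); cv2.imwrite('pics/w11.png',w['pixels']); print(w['rvec'],w['tvec'])
E
```

```text
time: 18.98
position: [0.4459, 0.1478, 0.1896]
orientation: [0.23, -3.133, 0.0]
wrist_force: [-0.4, 0.3, 0.5]
width: 0.353
[0.44585255 0.14780454 0.18962574] -171.611473255414 [ 0.26355201  0.35730048 -0.87590881  1.94193402  0.3268677   0.99065487
  0.95324438]
[-1.91501087 -2.21604399 -0.32945681] [-0.0812864  -0.46787464  0.20474564]
```

View pics/w11.png

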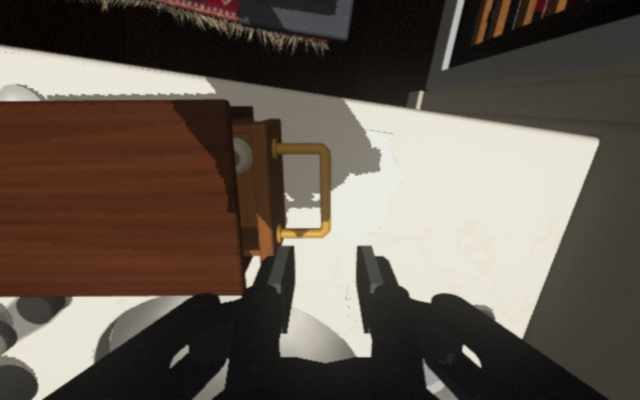

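```bash
python3 - <<'E'
from m import *
w=snapshot('wrist')
for p in [(324,148),(324,234)]: print(onz(w,*p,.0735))
print('mid',onz(w,324,148,.0735)/2+onz(w,324,234,.0735)/2)
E
python3 -m inch '[[[0,0,-0.2,0,0,0],[0,0,-0.35,0,0,0],[0,0,-0.5,0,0,0],[0,0,-0.5,0,0,0]]]' | grep -E "pos|force"; python3 - <<'E'
from m import *
w=snapshot('wrist'); cv2.imwrite('pics/w12.png',w['pixels'])
E
```

```text
[0.40625227 0.14094577 0.0735    ]
[0.47991858 0.15166967 0.0735    ]
mid [0.44308543 0.14630772 0.0735    ]
position: [0.445, 0.148, 0.1139]
wrist_force: [-0.0, 1.1, 0.2]
```

View pics/w12.png

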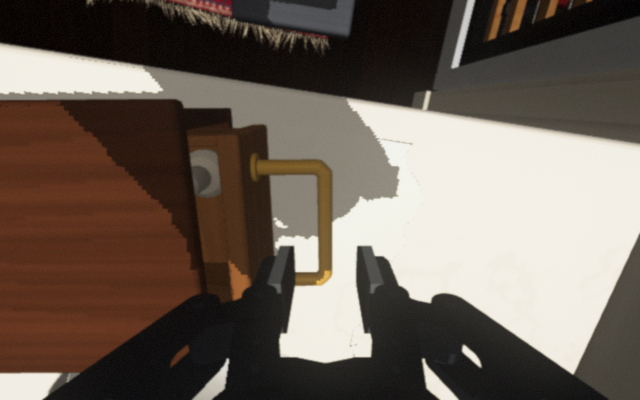

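The bar lies midway between the fingers (u≈325), and the inner finger fits the gap. Descending, then gripping lightly.

```bash
python3 -m inch '[[[0,0,-0.15,0,0,0],[0,0,-0.28,0,0,0],[0,0,-0.4,0,0,0],[0,0,-0.41,0,0,0],[0,0,-0.41,0,0,0]]]' | grep -E "pos|force|width";python3 -m inch '[[[0,0,0,0,0,0],[0,0,0,0,0,0],[0,0,0,0,0,0],[0,0,0,0,0,0]]]' 0 30| grep -E "pos|force|width"; python3 - <<'E'
from m import *
w=snapshot('wrist'); cv2.imwrite('pics/w13.png',w['pixels'])
E
```

```text
position: [0.4457, 0.149, 0.0534]
wrist_force: [0.2, 0.4, 0.9]
width: 0.353
position: [0.4458, 0.1489, 0.0534]
wrist_force: [-0.7, -0.5, 6.7]
width: 0.091
```

View pics/w13.png

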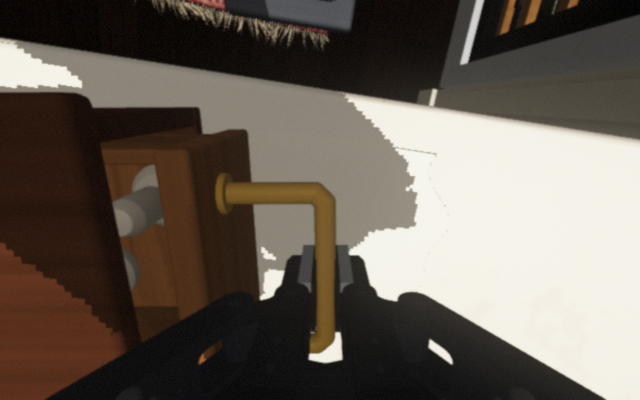

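The bar is gripped. Pulling about 68 mm, then feeling for the stop.

```bash
python3 -m inch '[[[-0.01,0.07,0,0,0,0],[-0.025,0.17,0,0,0,0],[-0.041,0.27,0,0,0,0],[-0.056,0.37,0,0,0,0],[-0.067,0.44,0,0,0,0],[-0.067,0.44,0,0,0,0],[-0.067,0.44,0,0,0,0]]]' | grep -E "pos|force|width|time"
```

```text
time: 21.68
position: [0.4357, 0.2139, 0.0534]
wrist_force: [-0.4, -4.0, 9.4]
width: 0.091
```

```bash
python3 -m inch '[[[-0.003,0.02,0,0,0,0],[-0.003,0.02,0,0,0,0],[-0.003,0.02,0,0,0,0]]]' | grep -E "pos|force|width|time"
```

```text
time: 22.05
position: [0.4357, 0.2141, 0.0532]
wrist_force: [1.0, -12.8, 15.0]
width: 0.09
```

```bash
python3 -m inch '[[[-0.003,0.02,0,0,0,0],[-0.003,0.02,0,0,0,0],[-0.003,0.02,0,0,0,0]]]' | grep -E "pos|force|width|time"
```

```text
time: 22.42
position: [0.4357, 0.2142, 0.0531]
wrist_force: [2.2, -20.6, 20.4]
width: 0.087
```

The pull force climbed to about 20 N with no further motion, so this looks like the stop. Easing off and checking from above before release.

```bash
python3 -m inch '[[[0.004,-0.028,0,0,0,0],[0.004,-0.028,0,0,0,0]]]' | grep -E "pos|force|width|time"; python3 -m inch '[[[0,0,0,0,0,0],[0,0,0,0,0,0],[0,0,0,0,0,0],[0,0,0,0,0,0]]]' 30 | grep -E "pos|force|width|time"; python3 -m inch '[[[0,0,0.3,0,0,0],[0,0,0.6,0,0,0],[0,0,0.95,0,0,0],[0,0,0.95,0,0,0],[0,0,0.95,0,0,0]]]' | grep -E "pos|force|width|time"; python3 -m inch '[[[0.1,-0.3,0.2,0,0,0],[0.1,-0.7,0.2,0,0,0],[0.1,-1,0.2,0,0,0],[0.1,-1,0.2,0,0,0],[0.1,-1,0.2,0,0,0]]]' | grep -E "pos|force|width|time"
python3 - <<'E'
from m import *
d=snapshot('top'); crop(d,'t14.png',190,350,180,280,5); crop(d,'t14b.png',320,480,150,250,5)
crop(snapshot('scene'),'s14.png',200,400,130,300,4); cv2.imwrite('pics/w14.png',snapshot('wrist')['pixels'])
E
```

```text
time: 22.68
position: [0.4357, 0.214, 0.0533]
wrist_force: [0.0, -8.9, 11.1]
width: 0.091
time: 23.18
position: [0.4349, 0.2167, 0.0528]
wrist_force: [0.1, 0.6, -0.6]
width: 0.348
time: 23.8
position: [0.4349, 0.2161, 0.195]
wrist_force: [0.2, 0.3, -0.0]
width: 0.353
time: 24.42
position: [0.4495, 0.0668, 0.2245]
wrist_force: [-0.1, 0.0, 0.1]
width: 0.351
```

View pics/t14.png

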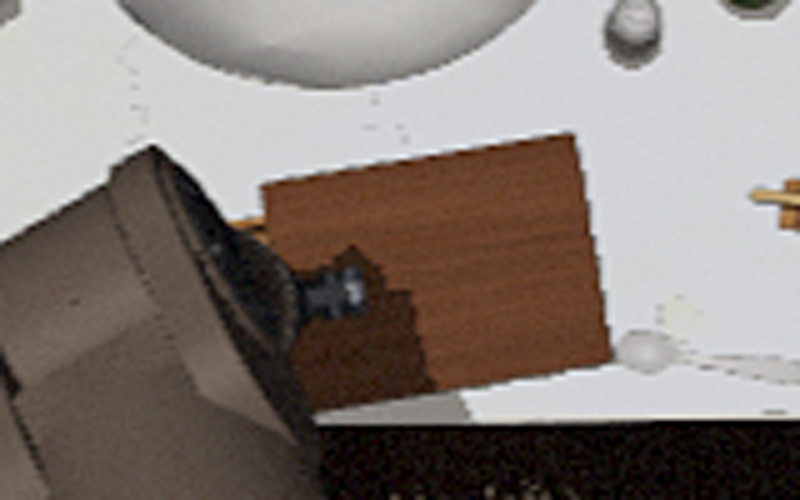

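View pics/s14.png

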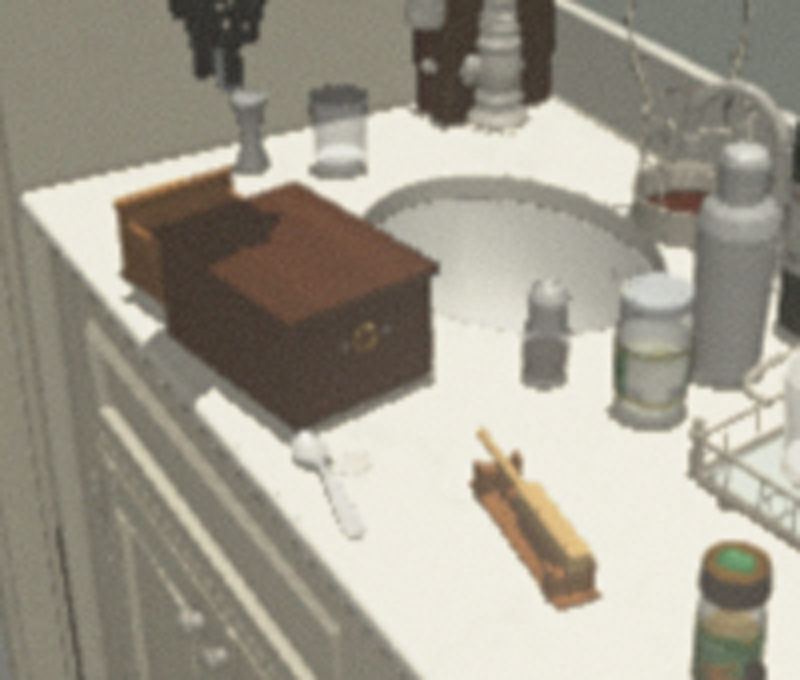

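View pics/w14.png

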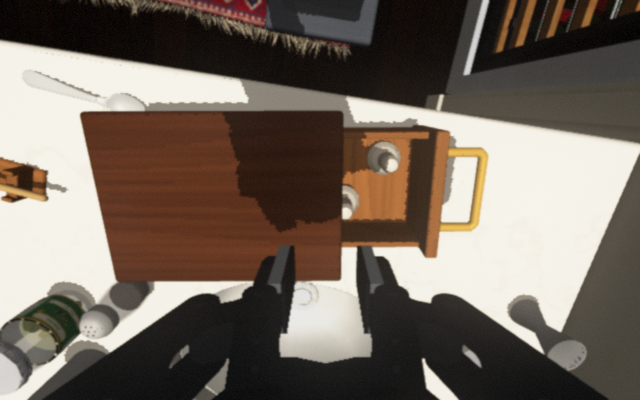

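The drawer looks well out and the dowel is lying in its rest. I'll clear the arm away and measure the drawer travel against the first picture.

```bash
python3 -m inch '[[[0.05,-0.3,0.1,0,0,0],[0.1,-0.7,0.1,0,0,0],[0.15,-1,0.1,0,0,0],[0.15,-1,0.1,0,0,0],[0.15,-1,0.1,0,0,0]]]' | grep -E "pos|force|width|time"; 
python3 - <<'E'
from m import *
d=snapshot('top'); crop(d,'t15.png',190,350,160,280,5); 
H=np.array([.4859,-.1199]); a=np.array([np.cos(np.radians(-81.35)),np.sin(np.radians(-81.35))])
def bar(im,r,u0,u1):
    g=im.astype(int); y=(g[:,:,2]-g[:,:,0]).astype(float); P=[]
    for v in r:
        q=np.clip(y[v,u0:u1]-25,0,None); P.append(((q*np.arange(u0,u1)).sum()/q.sum(),v))
    p,w=line(P); X=onz(d,*p,.073); return p,-(X[:2]-H)@a
hs=cv2.cvtColor(d['pixels'],cv2.COLOR_BGR2HSV); m=cv2.inRange(hs,(18,100,90),(32,255,255)); m[:210]=0;m[270:]=0;m[:,:190]=0;m[:,232:]=0
ys,xs=np.nonzero(m); print(len(xs),xs.min(),xs.max(),ys.min(),ys.max())
p0=bar(cv2.imread('pics/top0.png'),range(234,248),230,241); p1=bar(d['pixels'],range(238,250),xs.min()-4,xs.min()+8)
print(p0,p1,'travel',p1[1]-p0[1])
E
```

```text
time: 25.2
position: [0.4726, -0.082, 0.2402]
wrist_force: [0.0, 0.6, 0.3]
width: 0.351
94 204 231 225 259
(array([235.03897, 241.3    ], dtype=float32), np.float64(0.2436459403864763)) (array([205.98175, 244.     ], dtype=float32), np.float64(0.33804014096242996)) travel 0.09439420057595366
```

View pics/t15.png

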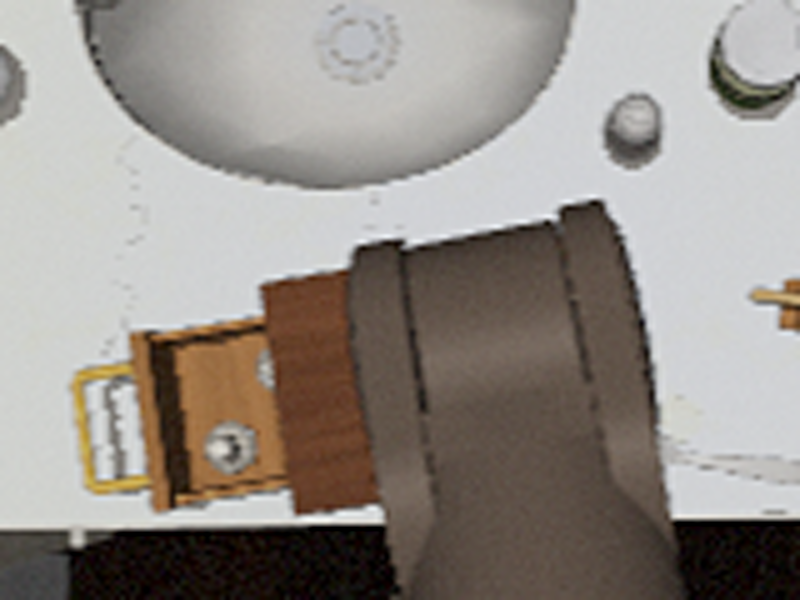

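Drawer travel measures 94.4 mm, against a 95 mm stop. The dowel is in its rest, the bystanders visible in these views are where they were, and the arm is clear. Handing in.

```bash
python3 -c "
from cell import *
print(finish_job())"
```

```text
the job is handed in; nothing more can be done
None
```

The job is done and handed in at about 25 s of the 67 s allowed. `finish_job()` gives no verdict, so this rests on my own checks.

- **Catch:** I pushed the dowel's tip through the hole and pressed the catch in small steps. The force read about 4 N at first contact and peaked near 9 N, against the 18 N limit. The drawer then sprang out by roughly 28 mm.
- **Dowel:** I withdrew it straight and laid it back between the ears of its rest. The pictures taken afterwards show it lying as it did at the start.
- **Drawer:** I pulled it by the handle until the force rose with no further motion, to about 21 N along the pull. A comparison of the first and last top views gives 94.4 mm of travel, against the 95 mm stop.
- **Other things:** the ones I could see in the later views look unmoved by eye. I did not re-measure them, and part of the spoon was hidden by the arm in the last top view. The arm was clear of everything at hand-in.

**Checks that disagreed:**
- The drawer position worked out from the stated case and handle sizes was about 4 mm less than the picture comparison, so I used the comparison.
- The wrist read about 6 N upward when I closed on the dowel and again on lowering it into the rest. On the handle it read about 7 N upward on closing, rising to about 20 N at the stop. I did not find out why; all are well below the limits.

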